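# Sort the spring-bar tubes and draw the strap gauge out of the counter tray

### The job

First clear the tray's covers: put the red-capped tube into the red tin and the blue-capped tube into the blue tin, and let go of them. Then take hold of the long strap gauge that lies in the tray under the two covers, tilt it so that one end comes up through the short opening while the other is still under its cover, draw it out, and finish while holding it still in the gripper above the tray, all of it at least 5 cm clear of the covers. Leave the punch, the watch case and the mallet where they lie.

Things in the scene. Friction and masses are not known exactly. Their poses are not given: they have to be found in the camera images.
- tray: dark wooden counter tray, fixed to the bench, 292 (its x) x 132 (its y) x 60 mm high, walls 6 mm; origin at the centre of its underside, z up. Inside it is 280 x 120 mm, the floor 6 mm above the bench. Two fixed clear covers 4 mm thick (undersides 56 mm, tops 60 mm above the bench) roof over its two x ends from 62.5 mm to 146 mm either side of the centre, each with a brass edge at the opening. Between them is the open-topped opening, 125 mm along x and 120 mm along y
- tray_opening (a point): centre of the opening, level with the top of the covers (60 mm above the bench); axes as the tray
- gauge: strap gauge, a straight rigid square aluminium tube with black tick marks and yellow end plugs, 180 mm long (its x), 18 mm wide (its y), 20 mm high, about 0.1 kg; origin at the centre of its underside, z up. It starts lying loose on the tray's floor, roughly along the tray and with both ends under the covers
- gauge_a (a point): centre of the gauge's end face at its +x end (90 mm along x from the origin, 10 mm above the underside)
- gauge_b (a point): centre of the gauge's end face at its -x end (90 mm the other way, 10 mm above the underside)
- tube_red: closed upright white tube with a red cap, diameter 26 mm, 60 mm tall, about 35 g, loose, standing on one of the tray's covers (either one); origin at the centre of its underside, z up
- tube_red_mid (a point): middle of the red-capped tube, 30 mm above its underside
- tube_blue: closed upright white tube with a blue cap, diameter 26 mm, 60 mm tall, about 35 g, loose, standing on the other cover of the tray; origin at the centre of its underside, z up
- tube_blue_mid (a point): middle of the blue-capped tube, 30 mm above its underside
- tin_red: open round red enamel tin, outer diameter 92 mm, 26 mm high, wall and base 3 mm, 0.15 kg, loose on the bench to one side of the tray; origin at the centre of its underside, z up
- tin_blue: open round blue enamel tin of the same size, loose on the bench to the other side of the tray; origin at the centre of its underside, z up
- punch: bystander: punch tool with a red handle, 145 mm long (its x), 24 mm thick, lying on the bench; origin under its middle
- watch_case: bystander: round silver watch case, diameter 40 mm, 12 mm high, on the bench; origin at the centre of its underside
- mallet: bystander: wooden mallet lying on the bench, 250 mm long (its x), head 50 x 95 x 50 mm at its +x end; origin on the bench under its middle

How it is judged (in metres and radians):
On the way, in this order (a step that is already met when the one before it is completed fails the run):
1. each tube is in the tin of its cap's colour and let go (horizontal distance between tube_red_mid and tin_red below 0.04 m and z of tube_red_mid in the frame of tin_red below 0.045 m and horizontal distance between tube_blue_mid and tin_blue below 0.04 m and z of tube_blue_mid in the frame of tin_blue below 0.045 m and contact force between the fingers and tube_red below 0.1 N and contact force between the fingers and tube_blue below 0.1 N), for 0.2 s.
2. the gauge is gripped and stands slantwise in the opening: one end above the covers, the other still below them (contact force between the fingers and gauge above 1 N and ((height (world z) of gauge_a above 0.065 m and height (world z) of gauge_b below 0.052 m) or (height (world z) of gauge_b above 0.065 m and height (world z) of gauge_a below 0.052 m))), for 0.05 s.
At the end, for the whole second after the job is handed in: Gauge held still in the fingers (under 3 cm/s), not touching the tray, within 15 cm sideways of the opening's centre, both end centres over 105 mm above the bench; each tube in the tin of its colour (middle within 40 mm sideways of the tin's centre, under 45 mm above its underside) (height (world z) of each of gauge_a, gauge_b above 0.105 m and horizontal distance between gauge and tray_opening below 0.15 m and contact force between the fingers and gauge above 1 N and contact force between gauge and tray below 0.1 N and linear speed of gauge below 0.03 m/s and horizontal distance between tube_red_mid and tin_red below 0.04 m and z of tube_red_mid in the frame of tin_red below 0.045 m and horizontal distance between tube_blue_mid and tin_blue below 0.04 m and z of tube_blue_mid in the frame of tin_blue below 0.045 m); the arm keeps its last pose, push and grip.
It fails at once if the punch, the watch case or the mallet is pushed more than 3 cm (distance of any of punch, watch_case, mallet from where it was at the start of the episode above 0.03 m).
It also fails if it takes over 61 s, if anything falls off the work surface, if the arm or the gripper's body presses on something with over 40 N, if the wrist force passes 120 N, or if a joint passes its speed limit or range.

### The arm

A 6-joint arm with a two-finger parallel gripper is mounted at the origin on the work surface. World frame = base frame: x ahead of the robot, y to its left, z up, the work surface at z = 0. Lengths are in mm, angles in rad, forces in N, time in s.
With the tool pointing down it reaches from about 425 to 950 mm from the base axis. Payload 3.5 kg.
Tool frame: the origin (TCP) lies midway between the tips of the shut fingers; the grasp point (between the pads) lies 19 mm behind it (bot.grasp_offset is the distance from the TCP to the grasp point, in mm); z points along the fingers, y is the line along which they close (so a half turn about z gives the same grasp; the last joint's range is limited). The gripper opens to 85 mm and grips with 20 to 120 N. Pads are 22 mm wide; open, the fingers measure 114 mm over their backs; the gripper's body (76 mm by 85 mm) begins 54 mm behind the grasp point. The pads swing forward as they close: fully open they stand 13 mm farther back than shut.
Start: joints at [-1.413, 0.286, 1.577, -0, 1.279, -0.15], TCP at [204.523, -643.254, 231.325] pointing down, gripper open.
Joint ranges: [-2.77, 2.77], [-0.9, 2.22], [0.21, 2.48], [-1.53, 4.67], [0.24, 2.81], [-2.84, 2.84]. Speed limits (rad/s): [2.79, 2.79, 3.14, 3.14, 3.14, 3.14].

### API

Orientations are given as a unit quaternion [w, x, y, z].
In Python, from workcell import status, eyes, order, bot gives the robot as it stands.
- The arm moves only by the shell command python3 -m inch 'ROWS' [FORCE]. ROWS is JSON, a list of rows, each a list of 3 entries, a list of its own where there are three numbers: the shift along the tool's x, y, z in units of 25 mm (1.0 is 25 mm), then the turn, a rotation vector about the tool's x, y, z in units of 6 degrees (1.0 is 6 degrees), then the opening, from 0 (shut) to 1 (fully open). In form: [[[x, y, z], [rx, ry, rz], grip], ...]. A call has 1 to 12 rows; each row shifts and turns the commanded pose from where the row before left it, along the tool's axes as they then stand; what a row does not reach is not made up. A row lasts 1/12 s, in which the tool goes at most 41.7 mm and 7.16 degrees, less where a joint would pass 70% of its speed; a pose out of reach is approached as far as the arm can. A call is refused whole if a number of a shift passes 1 or a number of a turn 1, either way. A call with a gripper value outside its range is refused whole. The fingers move at their own pace and stop on an object; FORCE is the grip in N (left out, the last holds). Time passes only in rows, so rows that do not move let the fingers close. It gives the time, the measured TCP pose, the force, the opening and the grip force at its end, in the units of the state.
- status.sense(): the state, without advancing time (a new reading comes with each control period).
- eyes.capture(name): name is "side" or "top" or "wrist"; returns (picture, depth): 480x640x3 uint8, blue, green, red; 480x640 float32, mm along the optical axis (not along the pixel's ray), 0 where there is no reading.
- eyes.camera_info(name): a dict with "fx", "fy", "cx", "cy" (pixels), "T" (4x4, takes a point from camera to world coordinates). Camera axes: x right, y down, z forward; pixel columns grow to the right and rows downward; lengths in mm; the calibration is good to about 2 mm. A picture is of the moment at which its call begins: read the wrist's pose just before it. camera_info takes no time and is no camera call; for the wrist camera it gives the pose at the moment of the call.
- order.sign_off(): hands the job in; it is judged then, once.
The state is a dict: "clock": time; "joint_pos": joint angles; "dq": joint speeds; "joint_torque": joint torques, N m; "tool_pos": TCP position; "eef_rot": TCP orientation; "ft_force": force on the tool from outside, world axes, zero at the start; "wrist_torque": the same for the moment, N m; "width": finger opening in mm; "finger_force": force on a finger pad.
Only numpy, scipy, OpenCV 4.12 (cv2) and the standard library are available. Lean on these libraries where they do the work, as an engineer would, in place of code of your own. Each camera call takes 0.05 s, during which the arm holds its last target. There are 200 camera calls.

## Working session

There is one attempt and no reset: what is moved stays moved. The work goes in short steps, Python scripts to look and compute and a shell command to move; the robot and the scene stay as the last step left them, time stands still between calls to the robot, and variables do not carry over. Pictures are saved under pics/ and viewed, at most 10 in all, crops included, and the job is handed in when it is done.

```bash
mkdir -p pics; ls
python3 - <<'E'
from workcell import status, eyes, order, bot
import cv2
for n in("top","side"):
    p,d=eyes.capture(n); cv2.imwrite(f"pics/{n}0.png",p); print(n,eyes.camera_info(n))
s=status.sense(); print(s)
E
```

```text
pics
top {'fx': 526.3199765435805, 'fy': 526.3199765435805, 'cx': 315.1028546931742, 'cy': 245.29207338688641, 'T': array([[ 1.27893432e-02, -9.85009782e-01,  1.72023726e-01,
         4.61859210e+02],
       [-9.99774784e-01, -1.55106496e-02, -1.44845064e-02,
        -1.88047814e+01],
       [ 1.69355802e-02, -1.71799736e-01, -9.84986313e-01,
         1.10993504e+03],
       [ 0.00000000e+00,  0.00000000e+00,  0.00000000e+00,
         1.00000000e+00]])}
side {'fx': 473.6052466417932, 'fy': 473.6052466417932, 'cx': 319.4205549911721, 'cy': 233.72190082442083, 'T': array([[-8.74608634e-01, -2.56855477e-01,  4.11199466e-01,
         2.44993425e+02],
       [-4.84500085e-01,  4.94303707e-01, -7.21750312e-01,
         6.05518827e+02],
       [-1.78718997e-02, -8.30475231e-01, -5.56768790e-01,
         5.58815807e+02],
       [ 0.00000000e+00,  0.00000000e+00,  0.00000000e+00,
         1.00000000e+00]])}
{'clock': 0.1, 'joint_pos': array([-1.41299642e+00,  2.87143775e-01,  1.57805278e+00,  1.84214104e-05,
        1.27857810e+00, -1.50009117e-01]), 'dq': array([-0.00069097,  0.00010628, -0.00340987,  0.00090844, -0.00026625,
       -0.00108923]), 'joint_torque': array([ 6.18972008e-04, -4.07296515e+01, -2.93699455e+01, -1.74267843e-04,
        3.42941661e-03, -1.70189089e-06]), 'tool_pos': array([ 204.43733882, -642.66985319,  230.02900759]), 'eef_rot': array([-1.09102209e-03,  9.88179879e-01,  1.53294931e-01,  4.56741903e-06]), 'ft_force': array([-0.00724691,  0.46190341, -0.33295769]), 'wrist_torque': array([-0.00934561,  0.01311113, -0.00040305]), 'finger_force': 0.0, 'width': 85.46349460479979}
```

View pics/top0.png

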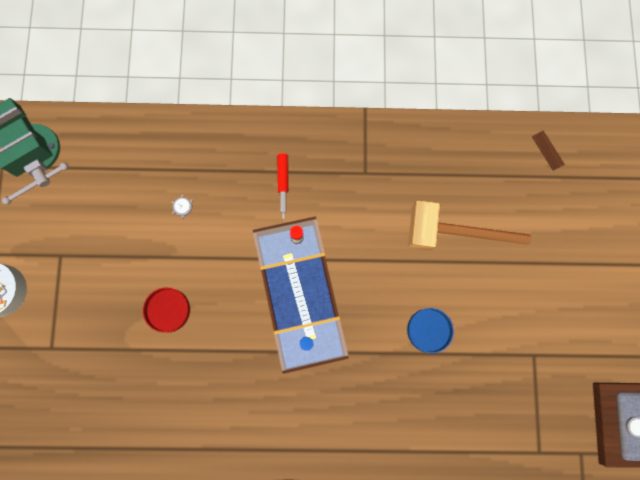

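View pics/side0.png

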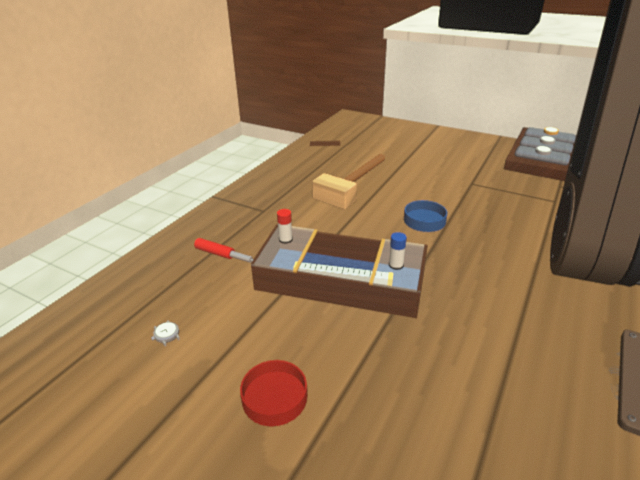

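Top view: red cap is at (297,233), blue cap at (307,343), red tin at (167,310) and blue tin at (430,330). Tray corners are about (254,232), (316,219), (347,355) and (284,371), and the gauge runs from (287,257) to (311,337). The side view agrees.

```bash
cat > h.py <<'E'
import numpy as np, cv2
from scipy.spatial.transform import Rotation as Ro
from workcell import status, eyes, order, bot
np.set_printoptions(precision=2,suppress=True)
def ray(name,u,v,z,ci=None):
    c=ci or eyes.camera_info(name); T=c["T"]
    d=T[:3,:3]@[(u-c["cx"])/c["fx"],(v-c["cy"])/c["fy"],1.]
    return T[:3,3]+d*(z-T[2,3])/d[2]
def pose():
    s=status.sense(); q=s["eef_rot"]
    return np.array(s["tool_pos"]),Ro.from_quat([q[1],q[2],q[3],q[0]]),s
def go(target,frm=None):
    "shift in tool units from frm (default measured) to target TCP"
    p,R,s=pose(); f=p if frm is None else np.array(frm)
    return R.inv().apply(np.array(target)-f)/25
E
python3 - <<'E'
from h import *
p,d=eyes.capture("top"); hsv=cv2.cvtColor(p,cv2.COLOR_BGR2HSV)
def blob(lo,hi,box):
    m=cv2.inRange(hsv,lo,hi); k=np.zeros_like(m); x0,y0,x1,y1=box; k[y0:y1,x0:x1]=m[y0:y1,x0:x1]
    M=cv2.moments(k,True); x=cv2.boundingRect(k); return M["m10"]/M["m00"],M["m01"]/M["m00"],x
r=blob((0,180,90),(8,255,255),(280,222,312,245)); print("redcap",r,ray("top",r[0],r[1]-1,118))
b=blob((100,200,100),(120,255,255),(297,334,318,352)); print("bluecap",b,ray("top",b[0],b[1],118))
for n,lo,hi,bx in(("tinr",(0,150,60),(10,255,255),(135,280,200,340)),("tinb",(95,150,50),(125,255,255),(400,300,460,360))):
    t=blob(lo,hi,bx);x,y,w,h=t[2]; print(n,t,ray("top",x+w/2,y+h/2,24))
C=np.array([ray("top",*c,60) for c in((254,232),(316,219),(347,355),(284,371))]);print("tray",C,C.mean(0))
a=(C[0]+C[1]-C[2]-C[3]);print("axis deg",np.degrees(np.arctan2(a[1],a[0])),np.linalg.norm(a)/2)
for c in((287,257),(311,337)): print("g",ray("top",*c,26))
P,R,s=pose();print(P,R.as_matrix())
E
```

```text
redcap (296.0238095238095, 232.04761904761904, (291, 226, 11, 13)) [662.3    3.62 118.  ]
bluecap (309.0, 340.0, (308, 339, 3, 3)) [456.62 -24.35 118.  ]
tinr (165.58691910499138, 309.6919104991394, (142, 287, 48, 46)) [512.67 267.84  24.  ]
tinb (430.08906352324817, 330.16437459070073, (408, 309, 45, 44)) [ 477.38 -272.97   24.  ]
tray [[670.66  90.16  60.  ]
 [699.78 -35.38  60.  ]
 [428.38 -99.43  60.  ]
 [396.44  23.    60.  ]] [548.81  -5.41  60.  ]
axis deg 13.521117510484713 280.5911147132844
g [625.51  23.42  26.  ]
g [462.17 -28.84  26.  ]
[ 204.46 -642.74  230.2 ] [[ 0.95  0.3  -0.  ]
 [ 0.3  -0.95  0.  ]
 [ 0.   -0.   -1.  ]]
```

Run:
```python
from h import *
p,d=eyes.capture("top"); hsv=cv2.cvtColor(p,cv2.COLOR_BGR2HSV)
m=cv2.inRange(hsv,(100,170,80),(122,255,255))[332:354,296:320]; print(cv2.boundingRect(m)); 
b=ray("top",307,343,118);print(b)
S=[204.5,-643.25,231.3]
print("blue above",go([b[0],b[1],176],S))
print("tin from blue",go([477.4,-273,0],[b[0],b[1],0]))
print("red from tinb",go([662.3,3.6,0],[477.4,-273,0]))
print("tinr from red",go([512.7,267.8,0],[662.3,3.6,0]))
```

```text
(4, 5, 13, 13)
[451.1  -20.73 118.  ]
blue above [ 16.94 -20.74   2.25]
tin from blue [-2.05  9.94 -0.02]
red from tinb [10.4  -8.3   0.01]
tinr from red [ -2.5  -11.88   0.02]
```

```bash
python3 -m inch '[[[0.77,-0.94,0.1],[0,0,0],1],[[0.77,-0.94,0.1],[0,0,0],1],[[0.77,-0.94,0.1],[0,0,0],1],[[0.77,-0.94,0.1],[0,0,0],1],[[0.77,-0.94,0.1],[0,0,0],1],[[0.77,-0.94,0.1],[0,0,0],1],[[0.77,-0.94,0.1],[0,0,0],1],[[0.77,-0.94,0.1],[0,0,0],1],[[0.77,-0.94,0.1],[0,0,0],1],[[0.77,-0.94,0.1],[0,0,0],1],[[0.77,-0.94,0.1],[0,0,0],1]]' 60
python3 -m inch '[[[0.77,-0.94,0.1],[0,0,0],1],[[0.77,-0.94,0.1],[0,0,0],1],[[0.77,-0.94,0.1],[0,0,0],1],[[0.77,-0.94,0.1],[0,0,0],1],[[0.77,-0.94,0.1],[0,0,0],1],[[0.77,-0.94,0.1],[0,0,0],1],[[0.77,-0.94,0.1],[0,0,0],1],[[0.77,-0.94,0.1],[0,0,0],1],[[0.77,-0.94,0.1],[0,0,0],1],[[0.77,-0.94,0.1],[0,0,0],1],[[0.77,-0.94,0.1],[0,0,0],1],[[0,0,0],[0,0,0],1]]'
python3 - <<'E'
from h import *
P,R,s=pose();print(P,go([451,-21,86]))
p,d=eyes.capture("wrist");cv2.imwrite("pics/w1.png",p)
E
```

```text
clock: 1.12
tool_pos: [328.2, -331.2, 203.6]
eef_rot: [-0.0, 0.988, 0.153, 0.0]
ft_force: [0.2, -0.4, -0.4]
width: 85.0
finger_force: 0.0
clock: 2.12
tool_pos: [452.0, -18.4, 175.8]
eef_rot: [-0.001, 0.988, 0.156, 0.0]
ft_force: [-0.3, 0.5, -0.5]
width: 85.4
finger_force: 0.0
[452.   -18.36 175.85] [-0.07  0.09  3.59]
```

View pics/w1.png

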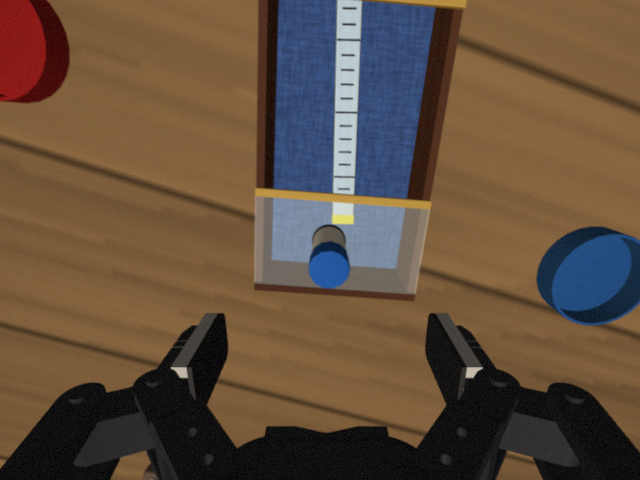

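The wrist view shows the blue cap at (329,265), between the open fingers. The gauge is nearly parallel to tool x, and its near yellow end is at (343,219).

Run:
```python
from h import *
b=ray("wrist",329,265,120);print(b, go([b[0],b[1],86]))
A=ray("wrist",343,215,26);B=ray("wrist",349,5,26);print(A,B,np.degrees(np.arctan2(*(B-A)[1::-1])))
```

```text
[453.74 -21.46 120.  ] [0.07 0.08 3.6 ]
[465.34 -31.13  26.  ] [612.98  14.67  26.  ] 17.234709744563236
```

```bash
python3 -m inch '[[[0.03,0.08,0.9],[0,0,0],1],[[0,0,0.9],[0,0,0],1],[[0,0,0.9],[0,0,0],1],[[0,0,0.8],[0,0,0],1],[[0,0,0],[0,0,0],0.2],[[0,0,0],[0,0,0],0],[[0,0,0],[0,0,0],0],[[0,0,0],[0,0,0],0],[[0,0,0],[0,0,0],0],[[0,0,0],[0,0,0],0],[[0,0,0],[0,0,0],0]]' 40
```

```text
clock: 3.08
tool_pos: [454.2, -24.4, 90.7]
eef_rot: [0.001, 0.988, 0.153, 0.002]
ft_force: [-0.9, -0.2, 5.7]
width: 24.7
finger_force: 39.4
```

```bash
python3 -m inch '[[[0,0,-0.7],[0,0,0],0],[[0,0,-0.8],[0,0,0],0],[[-0.19,0.7,-0.6],[0,0,0],0],[[-0.19,0.89,0],[0,0,0],0],[[-0.19,0.93,0],[0,0,0],0],[[-0.2,0.93,0],[0,0,0],0],[[-0.2,0.93,0],[0,0,0],0],[[-0.2,0.93,0],[0,0,0],0],[[-0.2,0.93,0],[0,0,0],0],[[-0.2,0.93,0],[0,0,0],0],[[-0.2,0.93,0],[0,0,0],0],[[-0.2,0.93,0],[0,0,0],0]]'
python3 -m inch '[[[-0.1,0.6,0],[0,0,0],0],[[0,0.1,0],[0,0,0],0],[[0,0,0],[0,0,0],0]]'
python3 - <<'E'
from h import *
print(go([477.4,-273,36]))
p,d=eyes.capture("wrist");cv2.imwrite("pics/w2.png",p)
E
```

```text
clock: 4.08
tool_pos: [474.1, -254.9, 141.1]
eef_rot: [-0.0, 0.988, 0.153, -0.0]
ft_force: [-1.2, 0.5, -0.9]
width: 24.9
finger_force: 39.3
clock: 4.33
tool_pos: [477.1, -271.7, 141.1]
eef_rot: [-0.0, 0.988, 0.153, -0.0]
ft_force: [0.0, 0.2, 0.1]
width: 24.6
finger_force: 39.4
[-0.01  0.06  4.2 ]
```

View pics/w2.png

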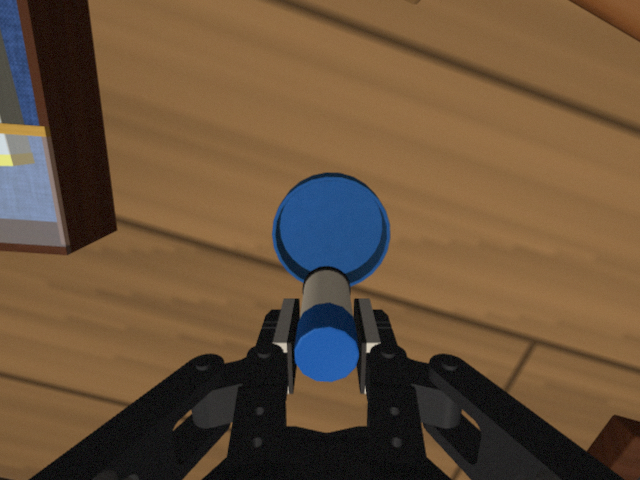

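Tube is held upright over the blue tin (rim ellipse centred at (331,230)), laterally aligned. Now lowering it.

```bash
python3 -m inch '[[[0,0.05,0.9],[0,0,0],0],[[0,0,0.9],[0,0,0],0],[[0,0,0.9],[0,0,0],0],[[0,0,0.8],[0,0,0],0],[[0,0,0.4],[0,0,0],0],[[0,0,0.2],[0,0,0],0],[[0,0,0],[0,0,0],0]]'
```

```text
clock: 4.97
tool_pos: [477.1, -271.3, 37.9]
eef_rot: [-0.001, 0.988, 0.154, -0.001]
ft_force: [-0.3, 0.0, -0.6]
width: 24.5
finger_force: 39.4
```

```bash
python3 -m inch '[[[0,0,0.1],[0,0,0],0],[[0,0,0.06],[0,0,0],0],[[0,0,0],[0,0,0],0]]'
```

```text
clock: 5.22
tool_pos: [478.2, -273.0, 35.8]
eef_rot: [0.001, 0.988, 0.153, 0.001]
ft_force: [0.6, 0.2, -0.3]
width: 25.0
finger_force: 39.4
```

```bash
python3 -m inch '[[[0,0,0.06],[0,0,0],0],[[0,0,0],[0,0,0],0.3],[[0,0,0],[0,0,0],0.6],[[0,0,0],[0,0,0],0.6],[[0,0,0],[0,0,0],0.6],[[0,0,-0.5],[0,0,0],0.6],[[0,0,-0.9],[0,0,0],0.6],[[0,0,-0.9],[0,0,0],1],[[0,0,-0.9],[0,0,0],1],[[0,0,-0.9],[0,0,0],1],[[0,0,-0.9],[0,0,0],1],[[0,0,-0.8],[0,0,0],1]]'
python3 -m inch '[[[0.8,-0.6,0],[0,0,0],1],[[0.9,-0.72,0],[0,0,0],1],[[0.9,-0.72,0],[0,0,0],1],[[0.9,-0.72,0],[0,0,0],1],[[0.9,-0.72,0],[0,0,0],1],[[0.9,-0.72,0],[0,0,0],1],[[0.9,-0.72,0],[0,0,0],1],[[0.9,-0.72,0],[0,0,0],1],[[0.9,-0.72,0],[0,0,0],1],[[0.9,-0.72,0],[0,0,0],1],[[0.9,-0.72,0],[0,0,0],1],[[0.6,-0.5,0],[0,0,0],1]]'
python3 -m inch '[[[0,0,0],[0,0,0],1]]'
python3 - <<'E'
from h import *
print(go([662.3,3.6,86]))
p,d=eyes.capture("wrist");ci=eyes.camera_info("wrist")
hsv=cv2.cvtColor(p,cv2.COLOR_BGR2HSV); m=cv2.inRange(hsv,(0,190,90),(6,255,255))
n,l,st,c=cv2.connectedComponentsWithStats(m)
for i in range(1,n):
    if st[i,4]>200: print(st[i],c[i],ray("wrist",*c[i],120,ci))
a,_=eyes.capture("top");cv2.imwrite("pics/c3.png",np.hstack([p,a])[::1,::1] if 0 else np.vstack([cv2.resize(p,(400,300)),cv2.resize(a,(400,300))]))
E
```

```text
clock: 6.22
tool_pos: [477.8, -272.8, 181.1]
eef_rot: [0.001, 0.988, 0.153, 0.001]
ft_force: [0.4, -0.7, -0.1]
width: 85.7
finger_force: 0.0
clock: 7.22
tool_pos: [663.6, 6.2, 179.6]
eef_rot: [-0.0, 0.988, 0.154, 0.001]
ft_force: [1.0, -0.6, 0.1]
width: 85.1
finger_force: 0.0
clock: 7.3
tool_pos: [663.9, 7.2, 179.5]
eef_rot: [-0.0, 0.988, 0.155, 0.001]
ft_force: [0.3, -0.4, -0.1]
width: 85.5
finger_force: 0.0
[-0.11  0.12  3.74]
[ 321    0   53   96 2801] [345.5   44.78] [781.99  33.12 120.  ]
[   0  244   63   88 3487] [ 28.34 285.99] [592.01 181.14 120.  ]
[ 313  248   39   41 1182] [331.3  269.57] [661.61   1.38 120.  ]
```

View pics/c3.png

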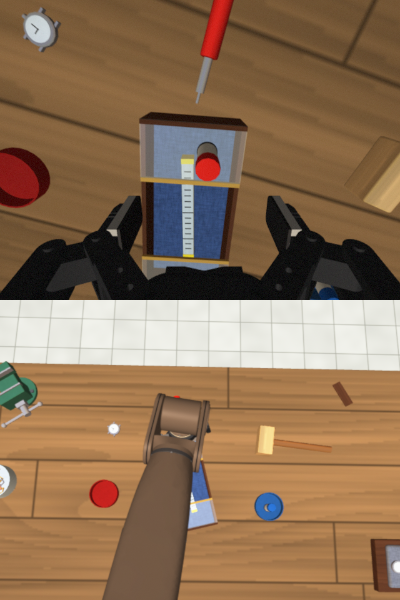

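The blue tube stands in its tin (top view, lower panel, about (268,507)). The red cap is in the wrist view at full-resolution pixel (331,269), between the fingers.

```bash
python3 -m inch '[[[-0.12,0.17,0.8],[0,0,0],1],[[0,0,0.9],[0,0,0],1],[[0,0,0.9],[0,0,0],1],[[0,0,0.8],[0,0,0],1],[[0,0,0.1],[0,0,0],0.2],[[0,0,0],[0,0,0],0],[[0,0,0],[0,0,0],0],[[0,0,0],[0,0,0],0],[[0,0,0],[0,0,0],0],[[0,0,0],[0,0,0],0],[[0,0,0],[0,0,0],0]]' 40
python3 - <<'E'
from h import *
P,R,s=pose()
print("xy to tin",go([512.7,267.8,P[2]]),P)
E
```

```text
clock: 8.32
tool_pos: [662.3, -1.3, 93.1]
eef_rot: [0.001, 0.988, 0.153, 0.002]
ft_force: [-0.6, 0.3, 4.0]
width: 25.1
finger_force: 38.5
xy to tin [ -2.44 -12.07  -0.03] [662.25  -1.33  93.12]
```

```bash
python3 -m inch '[[[0,0,-0.7],[0,0,0],0],[[0,0,-0.9],[0,0,0],0],[[-0.1,-0.6,-0.6],[0,0,0],0],[[-0.2,-0.9,0],[0,0,0],0],[[-0.2,-0.95,0],[0,0,0],0],[[-0.2,-0.95,0],[0,0,0],0],[[-0.2,-0.95,0],[0,0,0],0],[[-0.2,-0.95,0],[0,0,0],0],[[-0.2,-0.95,0],[0,0,0],0],[[-0.2,-0.95,0],[0,0,0],0],[[-0.2,-0.95,0],[0,0,0],0],[[-0.2,-0.95,0],[0,0,0],0]]'
python3 -m inch '[[[-0.2,-0.95,0],[0,0,0],0],[[-0.2,-0.95,0],[0,0,0],0],[[-0.14,-0.7,0],[0,0,0],0],[[0,-0.2,0],[0,0,0],0],[[0,0,0],[0,0,0],0]]'
python3 - <<'E'
from h import *
print(go([512.7,267.8,37]))
p,d=eyes.capture("wrist");ci=eyes.camera_info("wrist")
hsv=cv2.cvtColor(p,cv2.COLOR_BGR2HSV); m=cv2.inRange(hsv,(0,150,60),(8,255,255))
n,l,st,c=cv2.connectedComponentsWithStats(m)
for i in range(1,n):
    if st[i,4]>200: x,y,w,h,_=st[i];print(st[i],ray("wrist",x+w/2,y+h/2,24,ci))
E
```

```text
clock: 9.32
tool_pos: [545.8, 202.4, 145.8]
eef_rot: [-0.0, 0.988, 0.153, -0.0]
ft_force: [0.3, 0.3, 0.2]
width: 25.1
finger_force: 38.8
clock: 9.73
tool_pos: [512.1, 265.0, 145.8]
eef_rot: [0.0, 0.988, 0.154, 0.0]
ft_force: [0.2, -0.8, 0.3]
width: 25.4
finger_force: 38.8
[ 0.06 -0.1   4.35]
[ 265  170  116  111 9381] [519.99 268.69  24.  ]
[ 294  297   65   78 3953] [424.98 235.36  24.  ]
```

```bash
python3 -m inch '[[[0.1,-0.1,0.9],[0,0,0],0],[[0,0,0.9],[0,0,0],0],[[0,0,0.9],[0,0,0],0],[[0,0,0.8],[0,0,0],0],[[0,0,0.5],[0,0,0],0],[[0,0,0.2],[0,0,0],0],[[0,0,0.1],[0,0,0],0],[[0,0,0],[0,0,0],0]]'
```

```text
clock: 10.45
tool_pos: [514.9, 266.8, 38.6]
eef_rot: [-0.0, 0.988, 0.153, 0.0]
ft_force: [0.2, 0.6, 0.1]
width: 25.3
finger_force: 38.8
```

```bash
python3 -m inch '[[[0,0,0.1],[0,0,0],0],[[0,0,0],[0,0,0],0.3],[[0,0,0],[0,0,0],0.6],[[0,0,0],[0,0,0],0.6],[[0,0,0],[0,0,0],0.6],[[0,0,-0.5],[0,0,0],0.6],[[0,0,-0.9],[0,0,0],0.6],[[0,0,-0.9],[0,0,0],0.6],[[0,0,-0.9],[0,0,0],0.6],[[0,0,-0.9],[0,0,0],0.6],[[0,0,-0.9],[0,0,0],0.6],[[0,0,-0.8],[0,0,0],0.6]]'
python3 -m inch '[[[-0.06,0.7,0],[0,0,0],0.6],[[-0.07,0.95,0],[0,0,0],0.6],[[-0.07,0.95,0],[0,0,0],0.6],[[-0.07,0.95,0],[0,0,0],0.6],[[-0.07,0.95,0],[0,0,0],0.6],[[-0.07,0.95,0],[0,0,0],0.6],[[-0.07,0.95,0],[0,0,0],0.6],[[-0.07,0.95,0],[0,0,0],0.6],[[-0.07,0.95,0],[0,0,0],0.6],[[-0.07,0.95,0],[0,0,0],0.6],[[-0.07,0.95,0],[0,0,0],0.6],[[-0.07,0.6,0],[0,0,0],0.6]]'
python3 -m inch '[[[0,0,0],[0,0,0],0.6]]'
python3 - <<'E'
from h import *
p,d=eyes.capture("wrist");cv2.imwrite("pics/w4.png",p);P,R,s=pose();print(P);np.save("ci.npy",eyes.camera_info("wrist"),allow_pickle=True)
a,_=eyes.capture("side");cv2.imwrite("pics/s4.png",a[160:460,140:540])
E
```

```text
clock: 11.45
tool_pos: [514.6, 267.3, 183.8]
eef_rot: [-0.0, 0.988, 0.153, 0.001]
ft_force: [1.0, 0.4, -0.6]
width: 51.2
finger_force: 0.0
clock: 12.45
tool_pos: [576.9, 1.5, 182.2]
eef_rot: [0.001, 0.988, 0.153, 0.001]
ft_force: [0.7, 0.5, 0.8]
width: 51.5
finger_force: 0.0
clock: 12.53
tool_pos: [577.1, 0.8, 182.1]
eef_rot: [0.001, 0.988, 0.152, 0.001]
ft_force: [-0.1, -0.1, -0.1]
width: 51.2
finger_force: 0.0
[576.65   2.33 181.91]
```

View pics/w4.png

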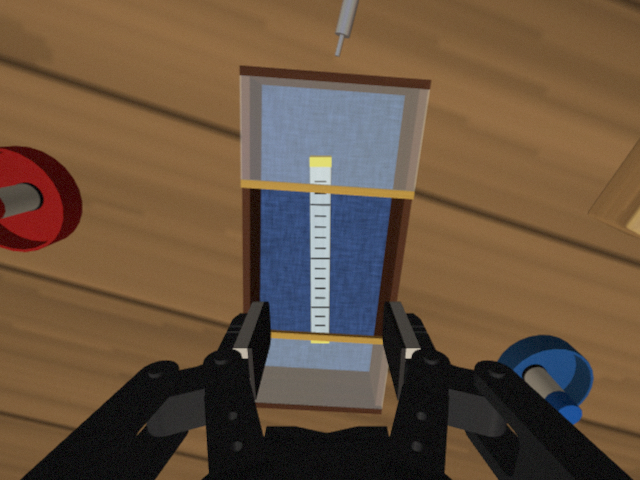

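View pics/s4.png

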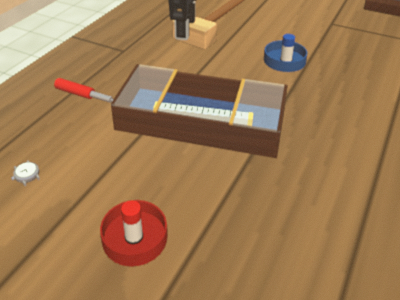

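Both tubes stand in their tins. In the wrist view, the gauge's far end is at (320,157) and its near end at (320,344). The far brass edge runs (242,184)–(412,195), and the tray's top corners are (240,67) and (430,80).

Run:
```python
from h import *
ci=np.load("ci.npy",allow_pickle=True).item()
A=ray("wrist",320.5,157,26,ci);B=ray("wrist",319.5,344,26,ci);print("gauge",A,B,np.linalg.norm(A-B),np.degrees(np.arctan2(*(A-B)[1::-1])))
e1=ray("wrist",242,184,60,ci);e2=ray("wrist",412,195,60,ci);c1=ray("wrist",240,67,60,ci);c2=ray("wrist",430,80,60,ci)
f1=ray("wrist",262,334,60,ci);f2=ray("wrist",383,340,60,ci)
print(e1,e2,c1,c2,f1,f2)
ax=np.array([.972,.2336,0]);ax=(c1+c2-e1-e2);ax/=np.linalg.norm(ax);print("tray axis",np.degrees(np.arctan2(ax[1],ax[0])))
ey=c1-c2;print("end wall dir",np.degrees(np.arctan2(-ey[0],ey[1])),np.linalg.norm(ey))
th=np.radians(13.6);t=np.array([np.cos(th),np.sin(th),0]);n=np.array([-t[1],t[0],0])
E=(e1+e2)/2; O=E-t*64
print("opening centre",O, (c1+c2)/2-146*t)
for q in(A,B): print("tray frame",(q-O)@t,(q-O)@n)
P,R,s=pose()
th=np.radians(17.4);g=np.array([np.cos(th),np.sin(th),0])
G=(A+B)/2+30*g; print("grip",G, (G-O)@t,"shift",go([G[0],G[1],8]),P)
```

```text
gauge [630.71  23.96  26.  ] [456.68 -28.98  26.  ] 181.90286946109254 16.919140896643402
[596.68  74.98  60.  ] [627.57 -50.67  60.  ] [674.    94.37  60.  ] [705.61 -32.41  60.  ] [473.93  28.49  60.  ] [500.05 -74.82  60.  ]
tray axis 13.621566106034274
end wall dir 14.002703531102453 130.66220232406502
opening centre [549.92  -2.89  60.  ] [547.9   -3.35  60.  ]
tray frame 84.84236265502366 7.100480527727051
tray frame -96.75537027138762 -3.4312483980985067
grip [572.33   6.46  26.  ] 23.977540240579547 shift [-0.12 -0.17  6.95] [576.37   3.3  181.65]
```

```bash
python3 -m inch '[[[-0.12,-0.15,0.9],[0,0,0],0.6],[[0,0,0.9],[0,0,0],0.6],[[0,0,0.9],[0,0,0],0.6],[[0,0,0.9],[0,0,0],0.6],[[0,0,0.9],[0,0,0],0.6],[[0,0,0.9],[0,0,0],0.6],[[0,0,0.8],[0,0,0],0.6],[[0,0,0.4],[0,0,0],0.6],[[0,0,0.2],[0,0,0],0.6],[[0,0,0],[0,0,0],0.6]]' 80
python3 -m inch '[[[0,0,0],[0,0,0],0.3],[[0,0,0],[0,0,0],0],[[0,0,0],[0,0,0],0],[[0,0,0],[0,0,0],0],[[0,0,0],[0,0,0],0],[[0,0,0],[0,0,0],0],[[0,0,0],[0,0,0],0]]' 80
```

```text
clock: 13.47
tool_pos: [571.7, 7.0, 10.2]
eef_rot: [-0.0, 0.988, 0.154, -0.001]
ft_force: [-0.8, -0.6, 0.4]
width: 51.1
finger_force: 0.0
clock: 14.05
tool_pos: [573.8, 6.0, 12.8]
eef_rot: [0.0, 0.988, 0.153, 0.002]
ft_force: [-1.7, 1.5, 6.9]
width: 15.8
finger_force: 81.3
```

```bash
python3 -m inch '[[[0,0,-0.12],[0,0,0],0],[[-0.2,0,-0.03],[0,0,0],0],[[-0.3,0,0],[0,0,0],0],[[-0.3,0,0],[0,0,0],0],[[-0.3,0,0],[0,0,0],0],[[-0.25,0,0],[0,0,0],0],[[0,0,0],[0,0,0],0],[[0,0,0],[0,0,0],0]]' 80
python3 - <<'E'
from h import *
a,_=eyes.capture("side");cv2.imwrite("pics/s5.png",cv2.resize(a[180:380,220:460],(720,600),interpolation=cv2.INTER_CUBIC))
E
```

```text
clock: 14.72
tool_pos: [539.6, -4.2, 14.4]
eef_rot: [-0.0, 0.988, 0.153, -0.0]
ft_force: [0.2, 0.7, 0.2]
width: 15.5
finger_force: 80.5
```

View pics/s5.png

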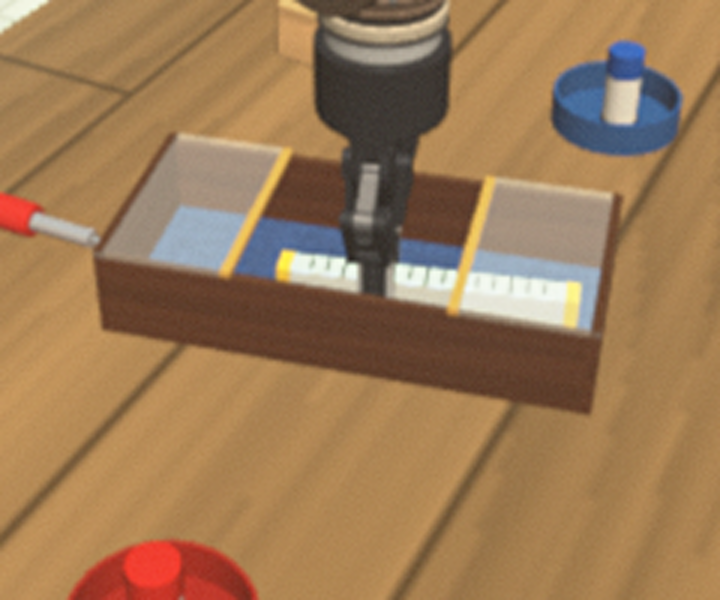

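The far end is now inside the opening at (285,262), and the near end is under the near cover at (572,300). Next I tilt the far end up by 18° about the near end.

```bash
python3 -m inch '[[[-0.02,0,-0.25],[0,0.5,0],0],[[-0.02,0,-0.25],[0,0.5,0],0],[[-0.02,0,-0.25],[0,0.5,0],0],[[-0.02,0,-0.25],[0,0.5,0],0],[[-0.02,0,-0.25],[0,0.5,0],0],[[-0.02,0,-0.25],[0,0.5,0],0],[[0,0,0],[0,0,0],0],[[0,0,0],[0,0,0],0],[[0,0,0],[0,0,0],0]]' 80
python3 - <<'E'
from h import *
P,R,s=pose();x,y,z=R.as_matrix().T
print(P,x,z)
u=P+5*z
for l in(-120,60): print(u+l*x-10*z)
a,_=eyes.capture("side");cv2.imwrite("pics/s6.png",cv2.resize(a[180:380,220:460],(720,600),interpolation=cv2.INTER_CUBIC))
E
```

```text
clock: 15.52
tool_pos: [533.2, -6.5, 51.4]
eef_rot: [-0.024, 0.976, 0.151, 0.154]
ft_force: [0.5, 0.7, -1.5]
width: 15.6
finger_force: 80.4
[533.21  -6.53  51.42] [0.91 0.29 0.31] [ 0.29  0.09 -0.95]
[422.97 -41.59  19.15]
[586.13  10.3   74.7 ]
```

View pics/s6.png

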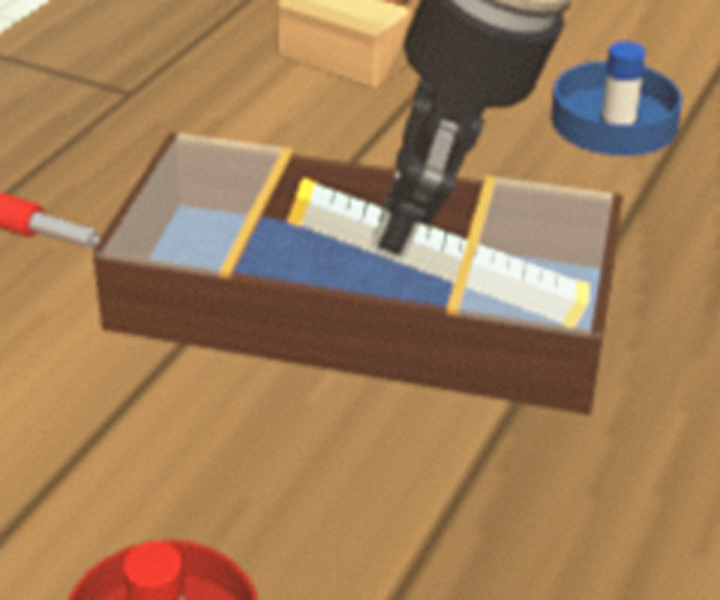

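The far end has risen through the opening at (305,195), estimated z ≈ 75 mm, and the near end is still under its cover (z ≈ 19 mm). Now I draw it out along its own axis.

```bash
python3 -m inch '[[[0.3,0,0],[0,0,0],0],[[0.4,0,0],[0,0,0],0],[[0.4,0,0],[0,0,0],0],[[0.4,0,0],[0,0,0],0],[[0.4,0,0],[0,0,0],0],[[0.4,0,0],[0,0,0],0],[[0.4,0,0],[0,0,0],0],[[0.4,0,0],[0,0,0],0],[[0.4,0,0],[0,0,0],0],[[0.4,0,0],[0,0,0],0],[[0.1,0,0],[0,0,0],0],[[0,0,0],[0,0,0],0]]' 80
```

```text
clock: 16.57
tool_pos: [624.3, 22.6, 82.7]
eef_rot: [-0.024, 0.976, 0.152, 0.155]
ft_force: [-0.3, 0.5, -1.0]
width: 15.6
finger_force: 80.4
```

```bash
python3 -m inch '[[[0.15,0,-0.45],[0,0,0],0],[[0.2,0,-0.7],[0,0,0],0],[[0.2,0,-0.7],[0,0,0],0],[[0.2,0,-0.7],[0,0,0],0],[[0.2,0,-0.6],[0,0,0],0],[[0,0,-0.4],[0,-0.5,0],0],[[0,0,0],[0,-0.5,0],0],[[0,0,0],[0,-0.5,0],0],[[0,0,0],[0,-0.5,0],0],[[0,0,0],[0,-0.5,0],0],[[0,0,0],[0,-0.5,0],0],[[0,0,0],[0,0,0],0]]' 80
python3 -m inch '[[[0,0,0],[0,0,0],0],[[0,0,0],[0,0,0],0],[[0,0,0],[0,0,0],0],[[0,0,0],[0,0,0],0]]' 80
python3 - <<'E'
from h import *
a,_=eyes.capture("side");cv2.imwrite("pics/s7.png",a)
E
```

```text
clock: 17.57
tool_pos: [619.4, 21.0, 174.6]
eef_rot: [0.0, 0.988, 0.153, 0.0]
ft_force: [-0.6, -0.3, -0.3]
width: 15.4
finger_force: 80.4
clock: 17.9
tool_pos: [618.2, 20.8, 173.9]
eef_rot: [-0.0, 0.988, 0.153, 0.0]
ft_force: [-0.4, -0.9, -1.0]
width: 16.0
finger_force: 80.4
```

View pics/s7.png

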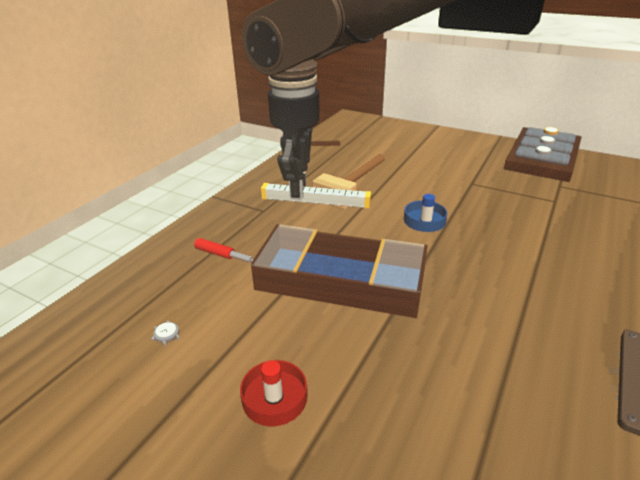

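The gauge is held level, about 110 mm above the covers, with its ends at (263,191) and (369,199). Both tubes are in their tins and the bystander tools have not moved.

```bash
python3 -c "
from workcell import order
print(order.sign_off())"
```

```text
the job is handed in; nothing more can be done
None
```

The job is handed in, with no verdict returned: both tubes stand in the tins of their colours, the gauge is held level about 110 mm above the covers, and the punch, watch case and mallet were left alone.

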